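# Unlatch the drying cabinet with its key and open the flap

### The arm

A 6-joint arm with a two-finger parallel gripper is mounted at the origin on a cart in front of the work surface, level with it; the furniture and walls round the work are solid. World frame = base frame: x ahead of the robot, y to its left, z up, the work surface at z = 0. Lengths are in mm, angles in rad, forces in N, time in s.
With the tool pointing down it reaches from about 275 to 750 mm from the base axis. Payload 10.2 kg.
Tool frame: the origin (TCP) lies at the very end of the fingers, on their centre line; the grasp point (between the pads) lies 19 mm behind it; z points along the fingers, y is the line along which they close (so a half turn about z gives the same grasp; the last joint's range is limited). The gripper opens to 85 mm and grips with 20 to 120 N. Pads are 22 mm wide; open, the fingers measure 114 mm over their backs; the gripper's body (76 mm by 85 mm) begins 54 mm behind the grasp point. The pads swing forward as they close: fully open they stand 13 mm farther back than shut.
Start: joints at [0.912, 0.313, 1.498, -0, 1.331, -0.223], TCP at [221.634, 475.93, 231.294] pointing down, gripper open.
Joint ranges: [-2.94, 2.94], [-0.97, 2.17], [0.19, 2.56], [-1.23, 4.37], [0.02, 3.11], [-2.88, 2.88]. Speed limits (rad/s): [2.39, 2.39, 3.01, 3.14, 3.14, 3.14].

### API

Orientations are given as a unit quaternion [w, x, y, z].
In Python, from rig import ctrl, optics gives the robot as it stands. The module is installed in compiled form; this text tells all that it offers.
- The arm moves only by the shell command python3 -m handwheel 'ROWS' [FORCE]. ROWS is JSON, a list that holds one entry, the list of rows, each a list of 5 numbers: the gripper command: -1 is fully open, 1 is shut, values between are in proportion, then the shift along the world's x, y, z in units of 50 mm (1.0 is 50 mm), then the turn about the world's z in units of 8 degrees (1.0 is 8 degrees). In form: [[[gripper, tx, ty, tz, twist], ...]]. A call has 1 to 10 rows; each row shifts and turns the commanded pose from where the row before left it; what a row does not reach is not made up. A row lasts 1/10 s, in which the tool goes at most 50 mm and 8.59 degrees, less where a joint would pass 70% of its speed; a pose out of reach is approached as far as the arm can. A call is refused whole if a number of a shift passes 1 or a number of a turn 1, either way. A call with a gripper value outside its range is refused whole. The fingers move at their own pace and stop on an object; FORCE is the grip in N (left out, the last holds). Time passes only in rows, so rows that do not move let the fingers close. It gives the time, the measured TCP pose, the force, the opening and the grip force at its end, in the units of the state.
- ctrl.sense(): the state, without advancing time (a new reading comes with each control period).
- optics.capture(name): name is "side" or "top" or "wrist"; returns a dict with "img" (480x640x3 uint8, blue, green, red), "K" (3x3 intrinsics, pixels), "R" (3x3) and "t" (3): a world point X has camera coordinates R X + t. Camera axes: x right, y down, z forward; pixel columns grow to the right and rows downward; lengths in mm; the calibration is good to about 2 mm. A picture is of the moment at which its call begins. There is no depth.
- ctrl.finish_job(): hands the job in; it is judged then, once.
The state is a dict: "time_s": time; "joints": joint angles; "dq": joint speeds; "tau": joint torques, N m; "eef_pos": TCP position; "ee_rot": TCP orientation; "force": force on the tool from outside, world axes, zero at the start; "wrist_torque": the same for the moment, N m; "grip_width": opening from 0.0 (shut) to 1.0 (fully open); "grip_force": force on a finger pad.
Only numpy, scipy, OpenCV 4.12 (cv2) and the standard library are available. Lean on these libraries where they do the work, as an engineer would, in place of code of your own. Each camera call takes 0.05 s, during which the arm holds its last target. There are 200 camera calls.

### The job

The drop-down door of the small drying cabinet is held shut by a sprung safety hook hidden somewhere along the narrow channel at the top of the door. Take the key from its holder, feel for the hook down in the channel, hold it pressed down with the key while drawing the door towards you past it, and let the door down fully open without forcing anything; then put the key back down in its holder and leave the things standing around where they are.

Things in the scene. Friction and masses are not known exactly. Their poses are not given: they have to be found in the camera images.
- cabinet: White drying cabinet, fixed, 200 deep (x) x 220 wide (y) x 160 high; origin at the centre of its underside, front with the door at -x. The door is a flap hinged along the front's bottom (hinge line x = -100, z = 20 mm here). Shut, its panel (12 thick, 220 wide, inner face x = -100) stands up to z = 160. The roof (top z = 160) begins at x = -70.
- door (a joint): Door angle, rad: 0 shut, about 0.02 play against the hook, 0.2 clear of it, 1.55 wide open (level, reaching 140 mm out from the hinge line, 8 mm above the bench). About 1 N at its top edge moves it. By friction it stays where left up to about 0.4 rad; from about 0.6 its weight lets it sink open slowly in a few seconds.
- channel (a point): On the door, swings with it; axes as the cabinet's when shut. A steel rail, 4 thick, runs behind the panel's upper edge, z = 134 to 156 in the cabinet's frame. Panel and rail form a straight channel, open above and below, 18 wide (x) and 186 long (y). This point: middle of its length and width, level with the rail's top, 4 mm under the panel's upper edge.
- barb_line (a point): Fixed to the cabinet, at its x = -91, y = 0, z = 146 mm: middle of the line on which the hook's flat top stands. The hook: a steel arm from inside passes under the rail and ends in an upright barb, 14 (x) x 26 (y), in the channel; the rail strikes it if the door is pulled. Its centre is anywhere from -65 to +65 mm along y from here, not measured; elsewhere the channel is empty.
- barb_down (a point): Fixed to the cabinet, 16 mm below barb_line: height of the barb's top when pressed fully down to its stop. It yields straight down, 4 N at first, 8 N at the stop; 13 mm down it clears the rail. Let go before the rail has moved some 4 mm over it, it springs up and catches; after that it cannot. Forcing hook or door (over 60 N) is not allowed.
- key: Steel key with a black handle, 112 long, upright in its holder, 90 g. Origin at the centre of the blade's lower end, +z up along the key. Blade 10 thick (x) x 18 wide (y), z = 0 to 55 mm; round collar 40 mm across, z = 55 to 60; black handle 16 (x) x 26 (y), z = 60 to 112. In the channel its thickness lies across the channel.
- holder: Grey holder block, fixed to the bench, 70 (x) x 64 (y) x 65 high; origin at the centre of its underside. A through slot 18 (x) x 26 (y) in the middle of its top takes the key's blade; the key's collar rests on the block's top, the key's origin then 10 mm above the bench.
- dropper: Brown dropper bottle with black cap, 35 across, 76 high, standing loose; origin at the centre of its underside. Leave alone.
- vial: Small sample vial with black cap, 26 across, 56 high, standing loose; origin at the centre of its underside. Leave alone.
- ink_pot: Ink pot with black lid, 56 across, 63 high, standing loose; origin at the centre of its underside. Leave alone.
Mind the look-alikes: they are no part of the job. What is shaped like the key but blue is not meant. Leave any pink look-alike of the holder alone.

How it is judged:
By the outcome, as a careful person would: the job done as asked, in the order asked, and still so for the second after the job is handed in, with the robot touching nothing.
It also fails if it takes over 64 s, if anything falls off the work surface, if the arm or the gripper's body presses on something with over 40 N, if the wrist force passes 120 N, or if a joint passes its speed limit or range.

## Working session

There is one attempt and no reset: what is moved stays moved. The work goes in short steps, Python scripts to look and compute and a shell command to move; the robot and the scene stay as the last step left them, time stands still between calls to the robot, and variables do not carry over. Pictures are saved under pics/ and viewed, at most 10 in all, crops included, and the job is handed in when it is done.

```bash
mkdir -p pics
python3 - <<'E'
from rig import ctrl, optics
import cv2,numpy as np,pickle
d={}
for n in("side","top"):
    c=optics.capture(n); d[n]=c; cv2.imwrite(f"pics/{n}0.png",c["img"]); print(n,c["K"].tolist(),np.round(c["R"],4).tolist(),np.round(c["t"],1).tolist(), (-c["R"].T@c["t"]).round())
pickle.dump(d,open("d0.pkl","wb"))
s=ctrl.sense();print(s["time_s"],s["eef_pos"],s["ee_rot"],s["grip_width"],s["force"])
E
```

```text
side [[577.111527858219, 0.0, 322.12143975904775], [0.0, 577.111527858219, 241.96649962014712], [0.0, 0.0, 1.0]] [[-0.8817, -0.4713, 0.0203], [-0.2211, 0.3748, -0.9004], [0.4168, -0.7984, -0.4347]] [538.9, 181.8, 1194.0] [  18. 1139.  672.]
top [[444.3079202262487, 0.0, 322.71771732380745], [0.0, 444.3079202262487, 239.42725415142812], [0.0, 0.0, 1.0]] [[0.2243, -0.9745, 0.0004], [-0.9548, -0.2199, -0.1999], [0.1949, 0.0444, -0.9798]] [-25.2, 609.7, 868.8] [418.  71. 973.]
0.1 [221.48225173 475.74736161 230.8086787 ] [-2.46782807e-04  2.16159768e-01  9.76357840e-01 -5.11267871e-04] 0.9971431690524812 [-0.32691633 -0.47478787 -0.5341476 ]
```

View pics/top0.png

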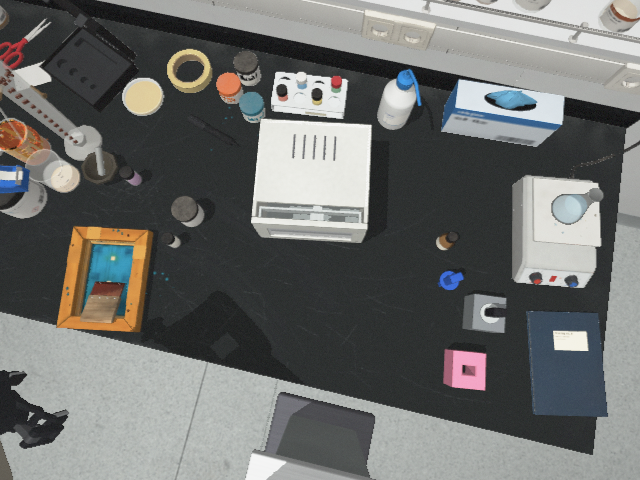

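View pics/side0.png

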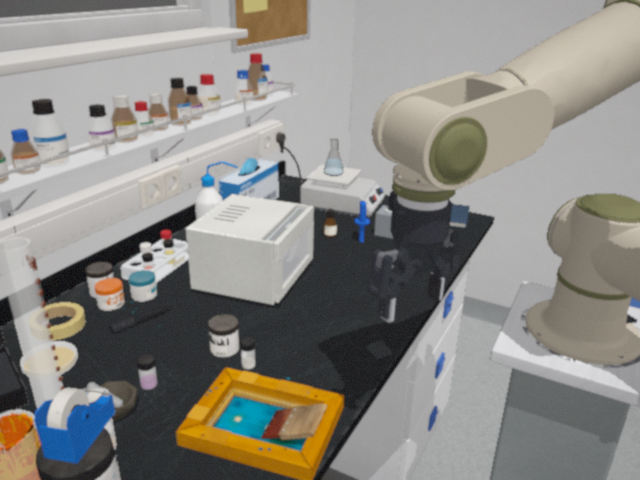

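The top view shows the cabinet at about (312,180) with its channel facing the robot at (310,222). The grey holder with the key is at (487,313), the pink decoy holder at (466,370), the blue decoy key at (452,280) and the dropper at (447,241). The ink pot (187,210) and vial (173,240) are to the left. I'll enlarge the two areas that matter.

Run:
```python
import cv2,numpy as np,pickle
d=pickle.load(open("d0.pkl","rb"));im=d["top"]["img"]
a=cv2.resize(im[110:250,240:385],None,fx=4,fy=4,interpolation=cv2.INTER_CUBIC)[:,:]
b=cv2.resize(im[285:345,455:515],None,fx=3.6,fy=3.6,interpolation=cv2.INTER_CUBIC)
c=np.zeros((560,800,3),np.uint8);c[:,:580]=a[:560,:580];c[:216,584:800]=b
cv2.imwrite("pics/crop1.png",c)
```

```text
(no output)
```

View pics/crop1.png

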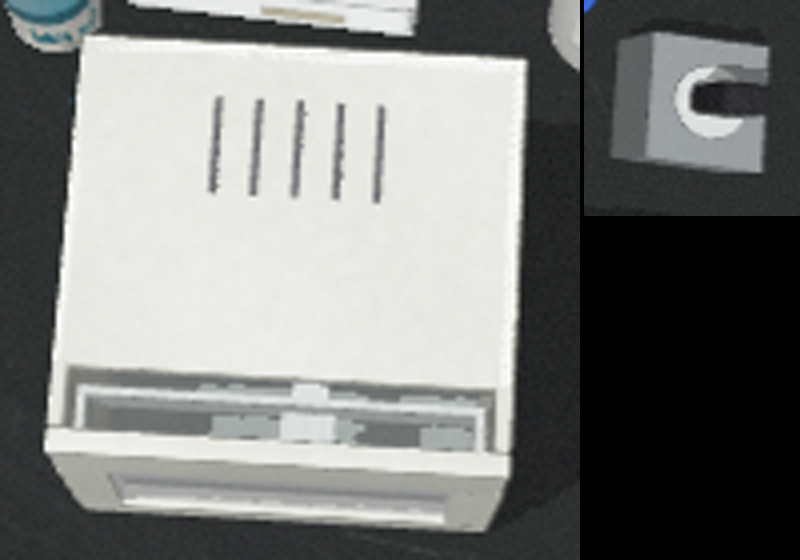

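The crop shows the roof and door lip clearly. In the channel a bright block at crop (310,428), i.e. pixel (317.5,217), lines up with an arm behind the rail. That is probably the hook, to be confirmed by touch. The key stands in the holder with its collar at about (490,313). Next I'll compute the poses.

```bash
cat > h.py <<'E'
import numpy as np,cv2
def ray(c,u,v):
    d=c["R"].T@np.linalg.inv(c["K"])@np.array([u,v,1.]); return -c["R"].T@c["t"],d
def onz(c,u,v,z):
    o,d=ray(c,u,v); return o+d*(z-o[2])/d[2]
def proj(c,X):
    p=c["R"]@np.asarray(X,float)+c["t"]; p=c["K"]@p; return p[:2]/p[2]
E
python3 - <<'E'
from h import *;import pickle
d=pickle.load(open("d0.pkl","rb"));T=d["top"];S=d["side"]
f=lambda x,y:(x/4+240-.375,y/4+110-.375)
g=lambda x,y:((x-584)/3.6+455-.36,y/3.6+285-.36)
P={n:onz(T,*f(*p),160)[:2] for n,p in dict(BL=(83,38),BR=(527,60),FLi=(46,429),FRi=(510,455),FL=(45,451),FR=(510,475),roofL=(65,366),roofR=(495,390),barb=(310,428)).items()}
for n,p in P.items(): print(n,p.round(1))
for a,b in(("BL","BR"),("FL","FR"),("BL","FLi"),("BR","FRi")):
    v=P[b]-P[a];print(a,b,np.linalg.norm(v).round(1),np.degrees(np.arctan2(v[1],v[0])).round(2))
H={n:onz(T,*g(*p),65)[:2] for n,p in dict(a=(655,30),b=(770,45),c=(763,173),e=(648,160)).items()}
for n,p in H.items(): print(n,p.round(1))
print("holder",sum(H.values())/4)
for a,b in("ab","ec","ae","bc"):
    v=H[b]-H[a];print(a,b,np.linalg.norm(v).round(1),np.degrees(np.arctan2(v[1],v[0])).round(2))
print("collar",onz(T,*g(711,102),70)[:2])
for n,u,v,z in(("dropper",447,241,76),("vial",173,240,40),("ink",187,210,40),("blue",452,280,60),("pink",466,370,65)): print(n,onz(T,u,v,z)[:2].round())
E
```

```text
BL [789.1 282.3]
BR [826.9  66.1]
FLi [592.3 249.2]
FRi [629.1  33.3]
FL [581.8 246.9]
FR [619.6  31.3]
roofL [624.2 248.3]
roofR [658.5  46.7]
barb [620.7 127.9]
BL BR 219.5 -80.08
FL FR 218.9 -80.07
BL FLi 199.6 -170.44
BR FRi 200.6 -170.58
a [ 560.  -213.8]
b [ 566.2 -278.4]
c [ 495.1 -284.8]
e [ 487.8 -221.3]
holder [ 527.28055085 -249.56643384]
a b 64.9 -84.5
e c 63.8 -83.41
a e 72.6 -174.01
b c 71.4 -174.87
collar [ 526.65083007 -248.94326216]
dropper [ 651. -139.]
vial [531. 426.]
ink [602. 415.]
blue [ 577. -166.]
pink [ 407. -222.]
```

```bash
python3 -m handwheel '[[[-1,0.4,-0.95,0,-0.74],[-1,0.4,-0.95,0,-0.74],[-1,0.4,-0.95,0,-0.74],[-1,0.4,-0.95,0,-0.74],[-1,0.4,-0.95,0,-0.74],[-1,0.4,-0.95,0,-0.74],[-1,0.4,-0.95,0,-0.74],[-1,0.4,-0.95,0,-0.74],[-1,0.4,-0.95,0,-0.74],[-1,0.4,-0.95,0,-0.74]]]' 60
python3 -m handwheel '[[[-1,0.4,-0.9,0,0],[-1,0.4,-0.9,0,0],[-1,0.4,-0.9,0,0],[-1,0.3,-0.9,0,0],[-1,0.2,-0.8,0,0],[-1,0.1,-0.4,0,0],[-1,0,0,0,0],[-1,0,0,0,0]]]'
python3 - <<'E'
from rig import ctrl, optics
import cv2,numpy as np,pickle
d={n:optics.capture(n) for n in("wrist","top","side")}
pickle.dump(d,open("d1.pkl","wb"))
im=d["wrist"]["img"];cv2.imwrite("pics/w1.png",im)
s=ctrl.sense();print(s["time_s"],s["eef_pos"],s["ee_rot"])
print(d["wrist"]["R"].round(3).tolist(),d["wrist"]["t"].round(1))
E
```

```text
time_s: 1.1
eef_pos: [415.9, 13.0, 231.3]
ee_rot: [0.0, 0.672, 0.741, 0.0]
force: [1.3, 0.8, 0.7]
grip_width: 0.997
grip_force: 0.0
time_s: 1.9
eef_pos: [505.4, -224.5, 230.8]
ee_rot: [-0.001, 0.67, 0.742, 0.0]
force: [0.2, 0.7, -0.3]
grip_width: 0.998
grip_force: 0.0
2.05 [ 505.61412732 -223.77050138  231.48731118] [-1.88277454e-05  6.69766245e-01  7.42571999e-01  5.69911210e-05]
[[0.995, 0.101, -0.002], [0.097, -0.95, 0.297], [0.029, -0.295, -0.955]] [-479.8 -299.3  298.7]
```

View pics/w1.png

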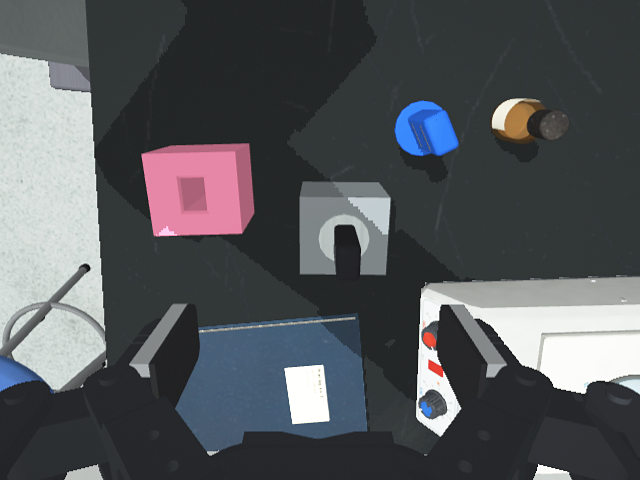

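The wrist picture shows the key upright in the grey holder: collar at about (344,240), handle top at (347,262), and the block square to the fingers.

Run:
```python
from h import *;import pickle
d=pickle.load(open("d1.pkl","rb"));W=d["wrist"];T=d["top"]
im=W["img"].astype(int)
# collar: bright greyish pixels near
m=((im.min(2)>170)).astype(np.uint8);m[:, :310]=0;m[:,380:]=0;m[:205]=0;m[280:]=0
c=max(cv2.findContours(m,0,2)[0],key=cv2.contourArea);print(cv2.minEnclosingCircle(c),cv2.fitEllipse(c))
(u,v),r=cv2.minEnclosingCircle(c);print("collar",onz(W,u,v,70)[:2])
bk=(im.max(2)<40).astype(np.uint8);bk[:,:325]=0;bk[:,370:]=0;bk[:215]=0;bk[285:]=0
c=max(cv2.findContours(bk,0,2)[0],key=cv2.contourArea);print(cv2.boundingRect(c),cv2.minAreaRect(c))
for p in((301,196),(388,196),(387,275),(301,275)): print(onz(W,*p,65)[:2].round(1))
for p in((336,278),(360,278)): print("handle far",onz(W,*p,122)[:2].round(1))
```

```text
((343.5, 238.5), 24.990097045898438) ((342.80084228515625, 238.37216186523438), (44.47340393066406, 46.64844512939453), 89.92262268066406)
collar [ 527.69229608 -245.36178184]
(325, 226, 45, 59) ((346.9999694824219, 255.0), (43.99999237060547, 57.99999237060547), -0.0)
[ 491.6 -216.2]
[ 558.  -209.4]
[ 567.2 -274.4]
[ 497.5 -281.6]
handle far [ 520.9 -256.6]
handle far [ 536.8 -254.9]
```

```bash
python3 -m handwheel '[[[-1,0.44,-0.44,0,0],[-1,0,0,-0.7,0],[-1,0,0,-0.8,0],[-1,0,0,-0.8,0],[-1,0,0,-0.6,0],[-1,0,0,-0.2,0],[-1,0,0,0,0]]]'
python3 -m handwheel '[[[1,0,0,0,0],[1,0,0,0,0],[1,0,0,0,0],[1,0,0,0,0],[1,0,0,0,0],[1,0,0,0,0],[1,0,0,0,0],[1,0,0,0,0]]]' 80
```

```text
time_s: 2.75
eef_pos: [527.5, -246.1, 75.9]
ee_rot: [-0.001, 0.67, 0.742, -0.0]
force: [1.0, 0.3, 0.2]
grip_width: 1.001
grip_force: 0.0
time_s: 3.55
eef_pos: [527.9, -247.1, 76.9]
ee_rot: [0.0, 0.67, 0.742, 0.0]
force: [-0.5, 0.9, 5.4]
grip_width: 0.173
grip_force: 78.6
```

```bash
python3 -m handwheel '[[[1,0,0,0.3,0],[1,0,0,0.6,0],[1,0,0,0.8,0],[1,0,0,0.8,0],[1,0,0,0.7,0],[1,0,0,0.2,0],[1,0,0,0,0]]]'
python3 -m handwheel '[[[1,0.21,0.83,0,0],[1,0.21,0.83,0,0.1],[1,0.21,0.83,0,0.1],[1,0.21,0.83,0,0.1],[1,0.21,0.83,0,0.1],[1,0.21,0.83,0,0.1],[1,0.21,0.83,0,0],[1,0.21,0.83,0,0],[1,0.21,0.83,0,0],[1,0,0,0,0]]]'
python3 - <<'E'
from rig import ctrl, optics
import cv2,numpy as np,pickle
d={n:optics.capture(n) for n in("wrist","top","side")}
pickle.dump(d,open("d2.pkl","wb"))
s=ctrl.sense();print(s["time_s"],s["eef_pos"],s["ee_rot"],s["force"])
a=d["wrist"]["img"][120:480,80:560];t=d["top"]["img"][150:270,240:400]
c=np.zeros((600,800,3),np.uint8);c[:360,:480]=a
c[120:480,480:800]=0
t=cv2.resize(t,(320,240),interpolation=cv2.INTER_CUBIC);c[360:600,0:320]=t
si=cv2.resize(d["side"]["img"][160:320,160:340],(405,360)[::1],interpolation=cv2.INTER_CUBIC);c[:360,480:800]=si[:,:320]
cv2.imwrite("pics/c2.png",c)
E
```

```text
time_s: 4.25
eef_pos: [527.8, -247.0, 246.9]
ee_rot: [0.001, 0.67, 0.742, 0.0]
force: [-0.2, -0.4, -2.1]
grip_width: 0.174
grip_force: 77.9
time_s: 5.25
eef_pos: [621.6, 131.3, 243.0]
ee_rot: [-0.002, 0.642, 0.767, -0.001]
force: [-0.2, 0.1, -0.9]
grip_width: 0.171
grip_force: 78.2
5.4 [621.69642481 126.17517897 244.31148759] [-0.00110647  0.64395049  0.76506544 -0.00118977] [ 0.67015299 -0.04769791 -0.98390803]
```

View pics/c2.png

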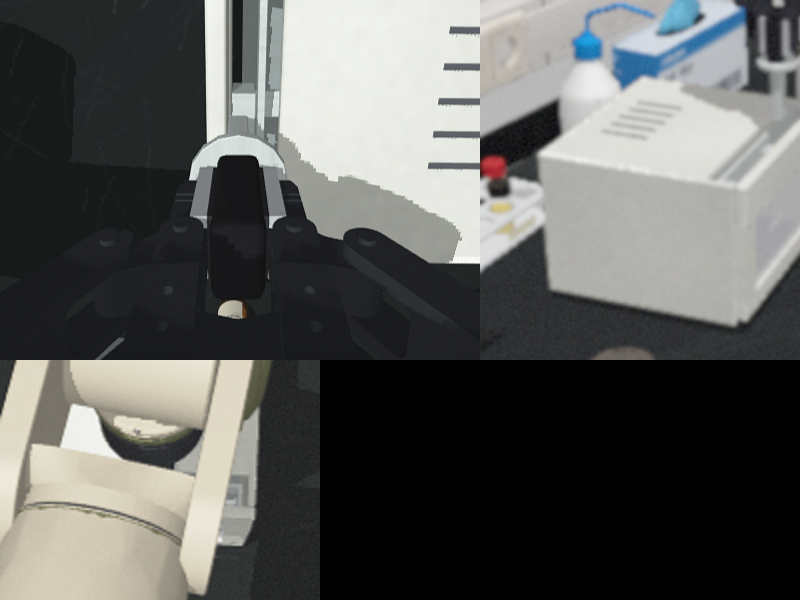

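The wrist view shows the channel running up the picture at columns 310–338, between the white panel and the rail. A light block lies in it at about full-frame (324,225), just beyond the collar. I'll measure the channel line and the block.

Run:
```python
from h import *;import pickle
d=pickle.load(open("d2.pkl","rb"));W=d["wrist"]
g=cv2.cvtColor(W["img"],cv2.COLOR_BGR2GRAY)
for v in(130,160,190,205,215,225,235): print(v,g[v,280:364:2].tolist())
a=np.radians(9.75);R=np.array([[np.cos(a),np.sin(a)],[-np.sin(a),np.cos(a)]]);C=np.array([710.3,157.7])
cab=lambda p:R@(p[:2]-C)
for n,u,v,z in(("panel in",309.5,130,160),("panel in",309.5,190,160),("rail",338,130,156),("rail",338,190,156),("blk far",324,205,146),("blk near",324,240,146)): print(n,cab(onz(W,u,v,z)).round(1))
s=np.array([621.7,126.2]);print("tcp",cab(s))
q=d["side"];print(proj(q,[621.7,126.2,178]))
```

```text
130 [38, 37, 78, 234, 244, 243, 242, 241, 240, 240, 239, 241, 205, 126, 112, 142, 70, 22, 26, 27, 26, 34, 105, 103, 104, 103, 104, 105, 104, 122, 221, 220, 221, 227, 104, 103, 158, 159, 160, 160, 160, 155]
160 [37, 38, 32, 228, 241, 239, 238, 238, 237, 237, 237, 238, 202, 124, 110, 138, 61, 25, 25, 25, 26, 66, 105, 104, 104, 103, 103, 104, 103, 133, 221, 220, 220, 158, 103, 99, 161, 159, 159, 160, 160, 159]
190 [38, 37, 31, 233, 239, 239, 239, 238, 237, 236, 235, 236, 200, 124, 113, 135, 52, 26, 25, 27, 27, 94, 106, 106, 105, 104, 104, 104, 103, 173, 221, 220, 224, 109, 103, 159, 159, 159, 160, 161, 154, 224]
205 [41, 38, 33, 226, 235, 238, 237, 237, 237, 235, 235, 236, 202, 123, 113, 135, 69, 106, 106, 105, 118, 134, 134, 134, 135, 134, 134, 107, 110, 206, 219, 218, 226, 102, 101, 157, 159, 160, 160, 161, 158, 234]
215 [38, 37, 34, 216, 233, 237, 236, 236, 235, 235, 234, 235, 201, 123, 113, 132, 215, 217, 217, 217, 217, 217, 217, 217, 217, 217, 217, 222, 127, 213, 215, 215, 212, 142, 144, 144, 143, 222, 222, 225, 168, 233]
225 [39, 38, 35, 185, 229, 234, 234, 233, 232, 232, 232, 233, 201, 123, 117, 135, 132, 219, 217, 217, 217, 218, 218, 218, 217, 218, 218, 215, 132, 218, 218, 219, 194, 139, 142, 141, 134, 220, 218, 213, 187, 235]
235 [37, 37, 35, 165, 230, 236, 235, 233, 233, 232, 232, 233, 200, 122, 118, 161, 179, 182, 182, 182, 181, 182, 182, 203, 217, 216, 216, 199, 123, 219, 218, 219, 168, 143, 144, 140, 216, 219, 219, 186, 221, 236]
panel in [-96.7  52.8]
panel in [-96.7  20.2]
rail [-81.3  52.7]
rail [-80.6  19.5]
blk far [-88.3   8.3]
blk near [-88.1 -13.8]
tcp [-92.6547762  -16.04064982]
[292.64161972 210.8888083 ]
```

```bash
python3 -m handwheel '[[[1,0.02,0.12,0,0],[1,0,0,-0.1,0],[1,0,0,-0.1,0],[1,0,0,0,0],[1,0,0,0,0]]]'
```

```text
time_s: 5.9
eef_pos: [623.1, 132.3, 236.2]
ee_rot: [-0.0, 0.644, 0.765, -0.0]
force: [-0.4, -0.3, -0.1]
grip_width: 0.175
grip_force: 78.2
```

```bash
for i in 1; do :; done; python3 -m handwheel '[[[1,0,0,-0.1,0],[1,0,0,-0.1,0],[1,0,0,-0.06,0],[1,0,0,-0.06,0],[1,0,0,0,0],[1,0,0,0,0]]]'
python3 -m handwheel '[[[1,0,0,-0.04,0],[1,0,0,-0.04,0],[1,0,0,-0.04,0],[1,0,0,0,0],[1,0,0,0,0]]]'
```

```text
time_s: 6.5
eef_pos: [623.2, 132.6, 220.3]
ee_rot: [0.0, 0.644, 0.765, 0.0]
force: [-0.2, -0.1, -0.7]
grip_width: 0.177
grip_force: 78.2
time_s: 7.0
eef_pos: [623.2, 132.6, 214.3]
ee_rot: [-0.0, 0.644, 0.765, -0.0]
force: [0.3, -0.6, -0.6]
grip_width: 0.178
grip_force: 78.2
```

```bash
python3 -m handwheel '[[[1,0,0,-0.04,0],[1,0,0,-0.04,0],[1,0,0,0,0],[1,0,0,0,0]]]'
python3 -m handwheel '[[[1,0,0,-0.04,0],[1,0,0,-0.04,0],[1,0,0,0,0],[1,0,0,0,0]]]'
```

```text
time_s: 7.4
eef_pos: [623.3, 132.6, 210.7]
ee_rot: [0.0, 0.644, 0.765, 0.0]
force: [-0.4, 0.7, 3.0]
grip_width: 0.174
grip_force: 78.7
time_s: 7.8
eef_pos: [623.3, 132.6, 206.5]
ee_rot: [0.0, 0.644, 0.765, 0.0]
force: [0.8, 0.1, 3.6]
grip_width: 0.179
grip_force: 78.8
```

Spring contact is felt at the expected height, so this is the hook. I'll press it down.

```bash
python3 -m handwheel '[[[1,0,0,-0.06,0],[1,0,0,-0.06,0],[1,0,0,-0.04,0],[1,0,0,0,0],[1,0,0,0,0],[1,0,0,0,0]]]'
python3 -m handwheel '[[[1,0,0,-0.02,0],[1,0,0,0,0],[1,0,0,0,0],[1,0,0,0,0]]]'
```

```text
time_s: 8.4
eef_pos: [623.3, 132.6, 198.6]
ee_rot: [0.0, 0.644, 0.765, 0.0]
force: [0.1, 0.2, 6.2]
grip_width: 0.174
grip_force: 79.1
time_s: 8.8
eef_pos: [623.3, 132.6, 197.7]
ee_rot: [0.0, 0.644, 0.765, 0.0]
force: [-0.6, -0.5, 5.8]
grip_width: 0.179
grip_force: 79.2
```

```bash
python3 -m handwheel '[[[1,0,0,-0.02,0],[1,0,0,0,0],[1,0,0,0,0],[1,0,0,0,0]]]'
python3 -m handwheel '[[[1,0,0,-0.02,0],[1,0,0,0,0],[1,0,0,0,0],[1,0,0,0,0]]]'
```

```text
time_s: 9.2
eef_pos: [623.3, 132.6, 196.8]
ee_rot: [0.0, 0.644, 0.765, 0.0]
force: [-0.2, -0.0, 6.5]
grip_width: 0.173
grip_force: 79.3
time_s: 9.6
eef_pos: [623.4, 132.7, 196.7]
ee_rot: [0.001, 0.644, 0.765, 0.001]
force: [-1.9, 0.4, 11.7]
grip_width: 0.177
grip_force: 80.1
```

```bash
python3 -m handwheel '[[[1,-0.04,-0.007,0,0],[1,-0.04,-0.007,0,0],[1,-0.04,-0.007,0,0],[1,0,0,0,0],[1,0,0,0,0]]]'
python3 -m handwheel '[[[1,-0.04,-0.007,0,0],[1,-0.04,-0.007,0,0],[1,0,0,0,0],[1,0,0,0,0]]]'
```

```text
time_s: 10.1
eef_pos: [618.5, 131.6, 196.7]
ee_rot: [0.002, 0.644, 0.765, 0.002]
force: [3.6, 1.1, 8.7]
grip_width: 0.178
grip_force: 79.6
time_s: 10.5
eef_pos: [614.6, 131.0, 196.6]
ee_rot: [0.002, 0.644, 0.765, 0.002]
force: [4.5, 0.3, 9.4]
grip_width: 0.172
grip_force: 79.5
```

```bash
python3 -m handwheel '[[[1,-0.04,-0.007,0,0],[1,-0.04,-0.007,0,0],[1,0,0,0,0],[1,0,0,0,0]]]'
python3 -m handwheel '[[[1,-0.04,-0.007,0,0],[1,-0.04,-0.007,0,0],[1,-0.04,-0.007,0,0],[1,0,0,0,0]]]'
```

```text
time_s: 10.9
eef_pos: [609.2, 130.1, 194.9]
ee_rot: [-0.0, 0.644, 0.765, -0.0]
force: [3.9, 0.5, 1.4]
grip_width: 0.174
grip_force: 78.4
time_s: 11.3
eef_pos: [602.4, 129.0, 194.9]
ee_rot: [-0.001, 0.644, 0.765, -0.001]
force: [1.4, 0.7, -1.4]
grip_width: 0.178
grip_force: 78.3
```

```bash
python3 -m handwheel '[[[1,-0.06,-0.01,0.02,0],[1,-0.06,-0.01,0.02,0],[1,-0.06,-0.01,0.02,0],[1,-0.06,-0.01,0.02,0],[1,-0.06,-0.01,0.02,0],[1,-0.06,-0.01,0.02,0],[1,-0.06,-0.01,0.02,0],[1,0,0,0,0]]]'
python3 - <<'E'
from rig import ctrl, optics
import cv2,numpy as np,pickle
d={n:optics.capture(n) for n in("wrist","top","side")}
pickle.dump(d,open("d3.pkl","wb"))
a=d["wrist"]["img"][80:440,80:560]
si=cv2.resize(d["side"]["img"][160:320,180:340],(360,360),interpolation=cv2.INTER_CUBIC)
c=np.zeros((360,800,3),np.uint8);c[:,:480]=a;c[:,480:]=si[:,:320]
cv2.imwrite("pics/c3.png",c)
E
```

```text
time_s: 12.1
eef_pos: [581.8, 125.6, 202.5]
ee_rot: [-0.0, 0.644, 0.765, -0.0]
force: [0.2, -0.5, -0.8]
grip_width: 0.177
grip_force: 78.4
```

View pics/c3.png

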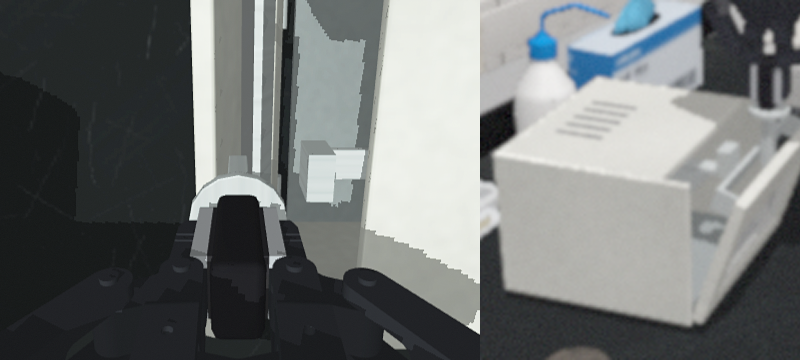

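The wrist view shows the door drawn well past the hook, which now stands free at crop (335,175). The side view shows the door ajar at about 0.28 rad. I'll lift the key out and push the door on from behind the rail, off to one side of the hook.

```bash
python3 -m handwheel '[[[1,0,0,0.2,0],[1,0,0,0.3,0],[1,0,0,0.2,0],[1,0.22,0.24,0,0],[1,0.22,0.24,0,0],[1,0.21,0.24,0,0],[1,0,0,0,0],[1,0,0,0,0]]]'
python3 -m handwheel '[[[1,0,0,-0.2,0],[1,0,0,-0.3,0],[1,0,0,-0.2,0],[1,0,0,0,0]]]'
```

```text
time_s: 13.05
eef_pos: [614.5, 161.5, 237.3]
ee_rot: [-0.0, 0.644, 0.765, -0.0]
force: [-0.6, -0.1, -1.1]
grip_width: 0.178
grip_force: 78.5
time_s: 13.45
eef_pos: [613.8, 161.2, 200.5]
ee_rot: [-0.001, 0.644, 0.765, -0.001]
force: [-0.7, -1.1, -0.7]
grip_width: 0.179
grip_force: 78.5
```

```bash
python3 -m handwheel '[[[1,-0.1,-0.017,0,0],[1,-0.1,-0.017,0,0],[1,-0.1,-0.017,0,0],[1,-0.1,-0.017,0,0],[1,-0.1,-0.017,0,0],[1,-0.1,-0.017,-0.05,0],[1,-0.1,-0.017,-0.05,0]]]'
python3 -m handwheel '[[[1,-0.1,-0.017,-0.04,0],[1,-0.1,-0.017,0,0],[1,-0.1,-0.017,0,0],[1,-0.1,-0.017,0,0],[1,-0.1,-0.017,0,0],[1,-0.1,-0.017,0,0],[1,-0.1,-0.017,0,0],[1,0,0,0,0]]]'
```

```text
time_s: 14.15
eef_pos: [579.2, 155.6, 197.2]
ee_rot: [0.0, 0.644, 0.765, 0.0]
force: [-0.2, 0.7, -0.1]
grip_width: 0.177
grip_force: 78.5
time_s: 14.95
eef_pos: [544.2, 149.7, 195.4]
ee_rot: [-0.0, 0.644, 0.765, -0.0]
force: [0.4, -0.0, -1.2]
grip_width: 0.18
grip_force: 78.4
```

```bash
python3 -m handwheel '[[[1,0,0,0.3,0],[1,0,0,0.5,0],[1,0,0,0.4,0],[1,0,0,0,0],[1,0,0,0,0]]]'
python3 - <<'E'
from rig import ctrl, optics
import cv2,numpy as np,pickle
d={n:optics.capture(n) for n in("wrist","side")}
pickle.dump(d,open("d4.pkl","wb"))
a=d["wrist"]["img"][80:440,80:560]
si=cv2.resize(d["side"]["img"][160:320,180:340],(360,360),interpolation=cv2.INTER_CUBIC)
c=np.zeros((360,840,3),np.uint8);c[:,:480]=a;c[:,480:]=si
cv2.imwrite("pics/c4.png",c[:,:800])
E
```

```text
time_s: 15.45
eef_pos: [544.6, 149.7, 254.7]
ee_rot: [-0.0, 0.644, 0.765, -0.0]
force: [1.1, -0.1, -1.3]
grip_width: 0.175
grip_force: 78.5
```

View pics/c4.png

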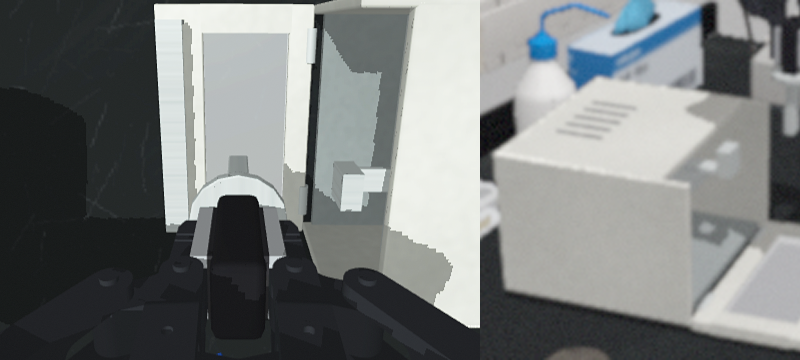

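The door is down, or almost so, in both views. I'll carry the key back.

```bash
python3 -m handwheel '[[[1,-0.038,-0.88,0,-0.1],[1,-0.038,-0.88,0,-0.1],[1,-0.038,-0.88,0,-0.1],[1,-0.038,-0.88,0,-0.1],[1,-0.038,-0.88,0,-0.1],[1,-0.038,-0.88,0,0],[1,-0.038,-0.88,0,0],[1,-0.038,-0.88,0,0],[1,-0.038,-0.88,0,0],[1,0,0,0,0]]]'
python3 -m handwheel '[[[1,0,0,0,0],[1,0,0,0,0],[1,0,0,0,0],[1,0,0,0,0]]]'
```

```text
time_s: 16.55
eef_pos: [526.4, -250.8, 253.3]
ee_rot: [-0.001, 0.672, 0.74, -0.001]
force: [-0.5, 0.3, -1.5]
grip_width: 0.18
grip_force: 78.4
time_s: 16.95
eef_pos: [527.8, -245.3, 255.4]
ee_rot: [0.0, 0.67, 0.743, 0.0]
force: [-0.2, -0.4, -1.0]
grip_width: 0.176
grip_force: 78.4
```

```bash
python3 -m handwheel '[[[1,0,-0.035,-0.4,0],[1,0,0,-0.7,0],[1,0,0,-0.7,0],[1,0,0,-0.4,0],[1,0,0,0,0],[1,0,0,0,0],[1,0,0,0,0]]]'
python3 -m handwheel '[[[1,0,0,-0.1,0],[1,0,0,-0.1,0],[1,0,0,-0.1,0],[1,0,0,-0.1,0],[1,0,0,0,0],[1,0,0,0,0]]]'
```

```text
time_s: 17.65
eef_pos: [528.2, -248.3, 147.0]
ee_rot: [0.001, 0.67, 0.742, 0.0]
force: [-0.1, -0.5, -1.0]
grip_width: 0.177
grip_force: 78.4
time_s: 18.25
eef_pos: [527.5, -248.0, 125.2]
ee_rot: [-0.0, 0.67, 0.742, -0.0]
force: [0.8, 0.3, -0.2]
grip_width: 0.178
grip_force: 78.4
```

```bash
python3 -m handwheel '[[[1,0,0,-0.1,0],[1,0,0,-0.2,0],[1,0,0,-0.2,0],[1,0,0,-0.2,0],[1,0,0,-0.14,0],[1,0,0,0,0],[1,0,0,0,0]]]'
python3 -m handwheel '[[[1,0,0,-0.04,0],[1,0,0,-0.03,0],[1,0,0,0,0],[1,0,0,0,0]]]'
```

```text
time_s: 18.95
eef_pos: [527.7, -248.1, 83.3]
ee_rot: [0.0, 0.67, 0.742, 0.0]
force: [-0.6, 0.1, -1.2]
grip_width: 0.177
grip_force: 78.4
time_s: 19.35
eef_pos: [527.6, -248.1, 79.9]
ee_rot: [0.0, 0.67, 0.742, 0.0]
force: [0.6, -0.1, 0.0]
grip_width: 0.174
grip_force: 78.4
```

```bash
python3 -m handwheel '[[[1,0,0,-0.03,0],[1,0,0,0,0],[1,0,0,0,0]]]'
python3 -m handwheel '[[[1,0,0,-0.02,0],[1,0,0,0,0],[1,0,0,0,0]]]'
```

```text
time_s: 19.65
eef_pos: [527.6, -248.0, 78.3]
ee_rot: [-0.0, 0.67, 0.742, -0.0]
force: [-1.3, -0.3, -1.3]
grip_width: 0.175
grip_force: 78.4
time_s: 19.95
eef_pos: [527.5, -248.0, 77.3]
ee_rot: [-0.0, 0.67, 0.742, -0.0]
force: [-0.4, -0.3, -0.3]
grip_width: 0.179
grip_force: 78.4
```

```bash
python3 -m handwheel '[[[1,0,0,-0.02,0],[1,0,0,0,0],[1,0,0,0,0]]]'
python3 -m handwheel '[[[1,0,0,-0.02,0],[1,0,0,0,0],[1,0,0,0,0]]]'
```

```text
time_s: 20.25
eef_pos: [527.7, -248.1, 76.9]
ee_rot: [0.0, 0.67, 0.742, -0.0]
force: [-2.2, 1.6, 6.2]
grip_width: 0.176
grip_force: 79.1
time_s: 20.55
eef_pos: [527.7, -248.1, 76.8]
ee_rot: [0.0, 0.67, 0.742, -0.0]
force: [-5.5, 2.6, 14.1]
grip_width: 0.179
grip_force: 80.7
```

Seated. I'll ease the pressure, release, rise straight up and look.

```bash
python3 -m handwheel '[[[1,0,0,0.03,0],[1,0,0,0,0],[-1,0,0,0,0],[-1,0,0,0,0],[-1,0,0,0,0],[-1,0,0,0,0],[-1,0,0,0,0],[-1,0,0,0,0],[-1,0,0,0,0],[-1,0,0,0,0]]]'
python3 -m handwheel '[[[-1,0,0,0.3,0],[-1,0,0,0.6,0],[-1,0,0,0.8,0],[-1,0,0,0.9,0],[-1,-0.3,0.3,0.4,0],[-1,-0.6,0.6,0,0],[-1,-0.6,0.6,0,0],[-1,0,0,0,0],[-1,0,0,0,0],[-1,0,0,0,0]]]'
python3 - <<'E'
from rig import ctrl, optics
import cv2,numpy as np
d={n:optics.capture(n)["img"] for n in("wrist","side","top")}
c=np.zeros((600,800,3),np.uint8)
c[:240,:320]=cv2.resize(d["wrist"],(320,240));c[:360,320:800]=cv2.resize(d["side"],(480,360));c[360:600,:480]=d["top"][130:370,130:610]
cv2.imwrite("pics/c5.png",c)
E
```

```text
time_s: 21.55
eef_pos: [527.6, -248.0, 76.8]
ee_rot: [0.0, 0.67, 0.742, 0.0]
force: [-0.5, -0.4, 0.1]
grip_width: 0.996
grip_force: 0.0
time_s: 22.55
eef_pos: [453.2, -173.7, 227.0]
ee_rot: [0.0, 0.67, 0.742, 0.0]
force: [-0.0, 0.2, -0.0]
grip_width: 0.999
grip_force: 0.0
```

View pics/c5.png

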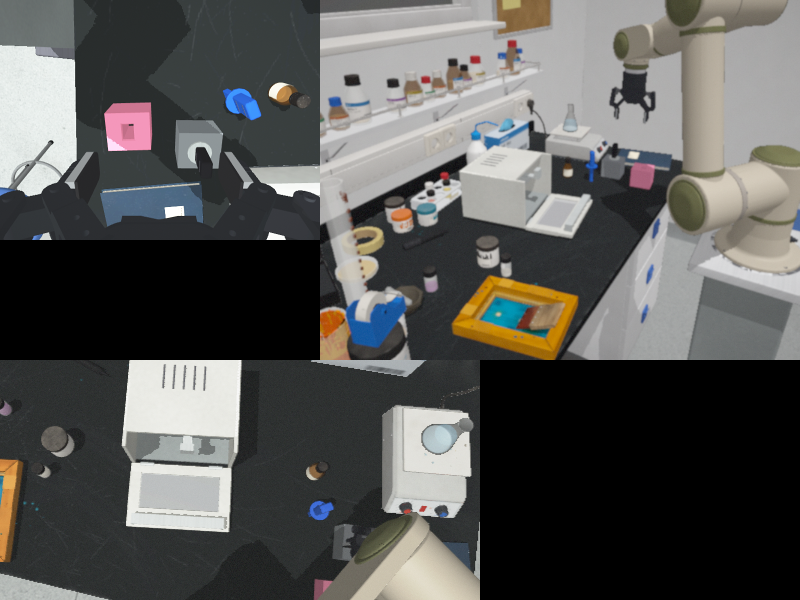

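The pictures show the door lying flat open, the key upright in the grey holder at wrist (197,155), the other objects in place and the gripper clear of everything.

```bash
python3 -c "
from rig import ctrl
print(ctrl.finish_job())"
```

```text
the job is handed in; nothing more can be done
None
```

The job is handed in, with no verdict returned: the hook was pressed down and the door drawn past it and left fully open, the key is back in its holder, and nothing else was moved, at about 23 of the 64 s allowed.

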